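# Push the long turning blank home in the centre-drilling jig

## Robot

A 6-joint arm with a two-finger parallel gripper is mounted at the origin on the work surface. World frame = base frame: x ahead of the robot, y to its left, z up, the work surface at z = 0. Lengths are in m, angles in degrees, forces in N, time in s.
With the tool pointing down it reaches from about 0.275 to 0.75 m from the base axis. Payload 10.2 kg.
Tool frame: the origin (TCP) lies between the finger pads; the fingertips stand 11 mm ahead of it and the grasp point (between the pads) lies 8 mm behind it; z points along the fingers, y is the direction in which the jaws open and shut (so a half turn about z gives the same grasp; the last joint's range is limited). The gripper opens to 85 mm and grips with 20 to 120 N. Pads are 22 mm wide; open, the fingers measure 114 mm over their backs; the gripper's body (76 mm by 85 mm) begins 54 mm behind the grasp point. The pads swing forward as they close: fully open they stand 13 mm farther back than shut.
Start: joints at [52.861, 17.928, 85.812, -0, 76.261, -12.8], TCP at [0.216, 0.478, 0.242] pointing down, gripper open.
Joint ranges: [-168.41, 168.41], [-55.51, 124.54], [10.69, 146.95], [-70.63, 250.63], [1, 178], [-165.06, 165.06]. Speed limits (degrees/s): [136.94, 136.94, 172.46, 180, 180, 180].

## Interface

Orientations are given as [roll, pitch, yaw] about the fixed x, y, z axes, in that order (R = Rz(yaw) Ry(pitch) Rx(roll)).
In Python, from plant import sense, imaging, manip gives the robot as it stands.
- The arm moves only by the tool servo_tool, never from a script. Its argument "targets" is a list of rows, each a list of 3 entries, a list of its own where there are three numbers: the opening, from 0 (shut) to 1 (fully open), then the shift along the world's x, y, z normalised to -1 to 1, where 1 is 20 cm, then the turn, a rotation vector about the world's x, y, z normalised to -1 to 1, where 1 is 360 degrees. In form: [[fingers, [x, y, z], [wx, wy, wz]], ...]. A call has 1 to 10 rows; each row is the pose to reach, as a shift and turn from the pose measured when the call began, turning the shorter way round; what a row does not reach only later rows make up. A row lasts 1/10 s, in which the tool goes at most 50 mm and 8.59 degrees, less where a joint would pass 70% of its speed; a pose out of reach is approached as far as the arm can. A call with a number of a shift or a turn outside -1 to 1 is refused whole. A call with a gripper value outside its range is refused whole. The fingers move at their own pace and stop on an object; "squeeze" is the grip in N (left out, the last holds). Time passes only in rows, so rows that repeat a pose let the fingers close. It gives the time, the measured TCP pose, the force and the opening at its end, in the units of the state.
- sense(): the state, without advancing time (a new reading comes with each control period).
- imaging.read_camera(name): name is "scene" or "top"; returns the picture (480x640x3 uint8, red, green, blue); there is no depth.
- imaging.get_calibration(name): a dict with "mtx" (3x3 intrinsics, pixels), "R" (3x3) and "t" (3): a world point X has camera coordinates R X + t. Camera axes: x right, y down, z forward; pixel columns grow to the right and rows downward; lengths in m; the calibration is good to about 2 mm. A picture is of the moment at which its call begins. get_calibration takes no time and is no camera call.
- manip.close_job(): hands the job in, once; it reports no verdict.
The state is a dict: "t": time; "qpos": joint angles; "dq": joint speeds; "joint_torque": joint torques, N m; "position": TCP position; "eef_rot": TCP orientation; "force": force on the tool from outside, world axes, zero at the start; "ft_torque": the same for the moment, N m; "finger_gap": finger opening in m.
Only numpy, scipy, OpenCV 4.12 (cv2) and the standard library are available. Lean on these libraries where they do the work, as an engineer would, in place of code of your own. Each camera call takes 0.05 s, during which the arm holds its last target.

## Task

Two round wooden blanks lie in the two V-grooves of the centre-drilling jig on the bench. Push the longer one along its groove until its end touches the steel stop plate, keeping it lying in the groove all the way, and leave it there. Leave the shorter blank where it lies.

Things in the scene. Friction and masses are not known exactly. Their poses are not given: they have to be found in the camera images.
- long_blank: The longer round blank: plain pale wooden rod, 36 mm diameter, 180 mm long, about 0.13 kg, loose, lying in one of the jig's two grooves (which one changes). Origin mid-length on its axis; x along the rod (ends at x = -90 and +90 mm), starting along the jig's x. Its end starts 45 to 125 mm short of the stop plate. Slides with about 1 N, stays where it is left; may roll about its axis.
- short_blank: The shorter round blank, same wood and 36 mm diameter but 100 mm long, loose, lying in the other groove. Origin at its middle, on its axis; x along the rod. Not to be moved.
- jig: Grey metal block fixed to the bench, 360 (x) x 150 (y) x 46 mm high; origin at its underside's centre, z up. Two 90-degree V-grooves run its whole length along x at y = -42 and +42 mm, 32 mm wide, 16 mm deep, open at the -x end. Stop plate at the +x end: blanks are pushed along +x, which points to the robot's left give or take 26 degrees. A blank in a groove has its axis at z = 55.5 mm, top at 73.5 mm.
- end_stop: The steel stop plate across the jig's +x end, fixed: 12 mm thick (x), 150 mm wide (y), its top edge 84 mm above the bench. Origin at the bottom middle of its inner face (the face that the blank must touch), at jig x = +180 mm, y = 0; axes as the jig's.

How it is judged (in metres and radians):
On the way:
1. the end of the long blank touches the stop plate (contact force between long_blank and end_stop above 0.3 N).
At the end, for the whole second after the job is handed in: The long blank has touched the stop plate and rests in its groove with its end within 10 mm of the plate, its axis within 10 mm of the groove's seated line and within 10 degrees of the groove's direction, at rest; the short blank is within 15 mm of where it started (x of long_blank in the frame of jig between 0.08 and 0.096 m and z of long_blank in the frame of jig between 0.0455 and 0.0655 m and (y of long_blank in the frame of jig between -0.052 and -0.032 m or y of long_blank in the frame of jig between 0.032 and 0.052 m) and angle between the x axis of long_blank and the x axis of jig, either way round below 0.175 rad and linear speed of long_blank below 0.01 m/s and distance of short_blank from where it was at the start of the episode below 0.015 m).
It fails at once if the long blank is lifted out of the groove (more than 20 mm) (z of long_blank in the frame of jig above 0.0755 m).
It fails at once if the short blank is moved more than 15 mm (distance of short_blank from where it was at the start of the episode above 0.015 m).
It also fails if it takes over 34 s, if anything falls off the work surface, if the arm or the gripper's body presses on something with over 40 N, if the wrist force passes 120 N, or if a joint passes its speed limit or range.

## Working session

There is one attempt and no reset: what is moved stays moved. The work goes in short steps, Python scripts to look and compute and a tool call to move; the robot and the scene stay as the last step left them, time stands still between calls to the robot, and variables do not carry over. Pictures are saved under pics/ and viewed, and the job is handed in when it is done.

Besides the shell and the picture viewer there is one more tool, called as a command line: name --argument value ..., lists and objects as JSON in quotes. servo_tool: Moves the arm, as the interface text tells. Scaled input: -1 to 1 covers 20 cm each way for a shift and 360 degrees each way for a turn. Its arguments: {"type":"object","properties":{"targets":{"type":"array","items":{"type":"array"}},"squeeze":{"type":"number"}},"required":["targets"]}

```bash
mkdir -p pics && python3 - <<'E'
from plant import sense, imaging, manip
import cv2, numpy as np
s=sense(); print({k:np.round(v,3).tolist() for k,v in s.items()})
for n in("scene","top"):
    im=imaging.read_camera(n); cv2.imwrite(f"pics/{n}0.png",cv2.cvtColor(im,cv2.COLOR_RGB2BGR))
    c=imaging.get_calibration(n); print(n,{k:np.round(v,4).tolist() for k,v in c.items()})
E
```

```text
{'t': 0.0, 'qpos': [52.861, 17.962, 85.854, -0.0, 76.26, -12.798], 'dq': [0.063, -0.013, 0.108, -0.045, -0.07, 0.055], 'joint_torque': [-0.0, -41.227, -25.974, -0.0, 0.004, 0.0], 'position': [0.216, 0.478, 0.242], 'eef_rot': [-179.927, -0.017, 155.659], 'force': [0.438, -0.199, -0.157], 'ft_torque': [-0.021, -0.059, -0.03], 'finger_gap': 0.085}
scene {'mtx': [[456.2209, 0.0, 322.9845], [0.0, 456.2209, 236.1605], [0.0, 0.0, 1.0]], 'R': [[0.3436, 0.9391, -0.0092], [0.5047, -0.1929, -0.8414], [-0.792, 0.2844, -0.5403]], 't': [-0.2935, -0.1865, 1.1026]}
top {'mtx': [[524.8518, 0.0, 327.3617], [0.0, 524.8518, 236.1692], [0.0, 0.0, 1.0]], 'R': [[0.0113, -0.9997, -0.0227], [-0.9827, -0.0069, -0.1853], [0.1851, 0.0244, -0.9824]], 't': [0.1197, 0.5762, 0.6274]}
```

View pics/top0.png

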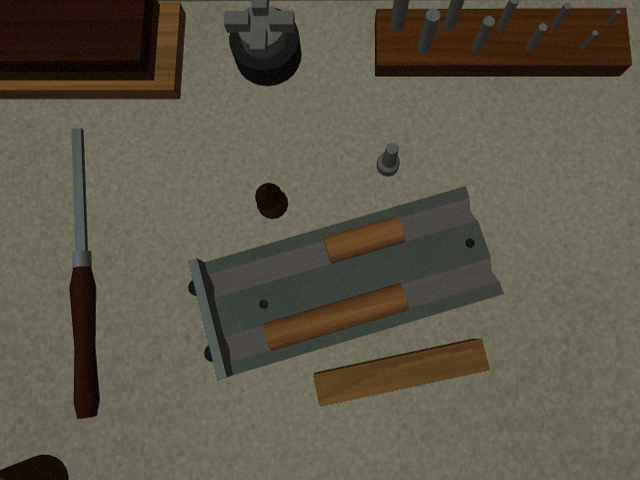

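View pics/scene0.png

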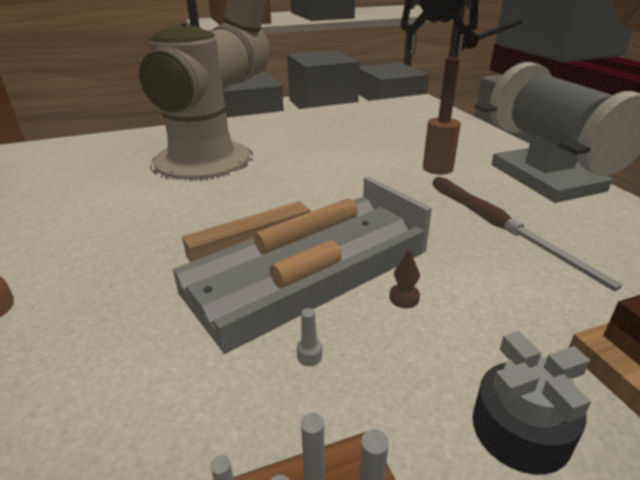

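The top view shows the long blank in the near (lower) groove, with its ends at about (266,338) and (407,296). The short blank is in the far groove. The stop plate's top edge runs from about (200,259) to (230,376). Next I measure these.

```bash
cat > h.py <<'E'
from plant import sense, imaging, manip
import cv2, numpy as np
def cast(n,px,z):
    c=imaging.get_calibration(n); R=np.array(c["R"]);t=np.array(c["t"]);K=np.array(c["mtx"])
    px=np.atleast_2d(px).astype(float)
    d=np.c_[px,np.ones(len(px))]@np.linalg.inv(K).T@R; o=-R.T@t
    return o+d*((z-o[2])/d[:,2])[:,None]
def proj(n,X):
    c=imaging.get_calibration(n); R=np.array(c["R"]);t=np.array(c["t"]);K=np.array(c["mtx"])
    p=(np.atleast_2d(X)@R.T+t)@K.T; return p[:,:2]/p[:,2:]
E
python3 - <<'E'
from h import *
im=cv2.imread("pics/top0.png"); hsv=cv2.cvtColor(im,cv2.COLOR_BGR2HSV)
m=cv2.inRange(hsv,(5,90,70),(20,255,255))
m[:190]=0;m[:,:240]=0
cs,_=cv2.findContours(m,cv2.RETR_EXTERNAL,cv2.CHAIN_APPROX_NONE)
for c in cs:
    if cv2.contourArea(c)>300:
        b=cv2.boxPoints(cv2.minAreaRect(c)); print(cv2.contourArea(c),b.round(1).tolist(), cast("top",b,.0555).round(4)[:,:2].tolist())
        v=im.copy()
print("right corners",cast("top",[(467,187),(503,293)],.046).round(4))
print("stop top",cast("top",[(189,260),(200,259),(218,379),(230,376)],.084).round(4))
cv2.imwrite("pics/crop.png",cv2.resize(im[170:400,180:520],None,fx=2.3,fy=2.3,interpolation=cv2.INTER_CUBIC))
E
```

```text
5400.5 [[312.29998779296875, 374.6000061035156], [482.3999938964844, 338.1000061035156], [489.20001220703125, 369.79998779296875], [319.1000061035156, 406.29998779296875]] [[0.4003, 0.1417], [0.4471, -0.0697], [0.4089, -0.0763], [0.3628, 0.1328]]
3490.0 [[261.70001220703125, 324.29998779296875], [401.8999938964844, 283.3999938964844], [409.29998779296875, 308.6000061035156], [269.1000061035156, 349.6000061035156]] [[0.4611, 0.2067], [0.5145, 0.0293], [0.4827, 0.0205], [0.43, 0.1964]]
1828.0 [[322.79998779296875, 237.3000030517578], [399.0, 215.10000610351562], [406.0, 239.3000030517578], [329.8999938964844, 261.5]] [[0.5735, 0.1308], [0.6036, 0.0318], [0.5716, 0.0231], [0.5419, 0.1214]]
right corners [[ 0.6449 -0.0603  0.046 ]
 [ 0.5042 -0.1009  0.046 ]]
stop top [[0.5383 0.2958 0.084 ]
 [0.5397 0.2821 0.084 ]
 [0.3959 0.2525 0.084 ]
 [0.3995 0.2383 0.084 ]]
```

View pics/crop.png

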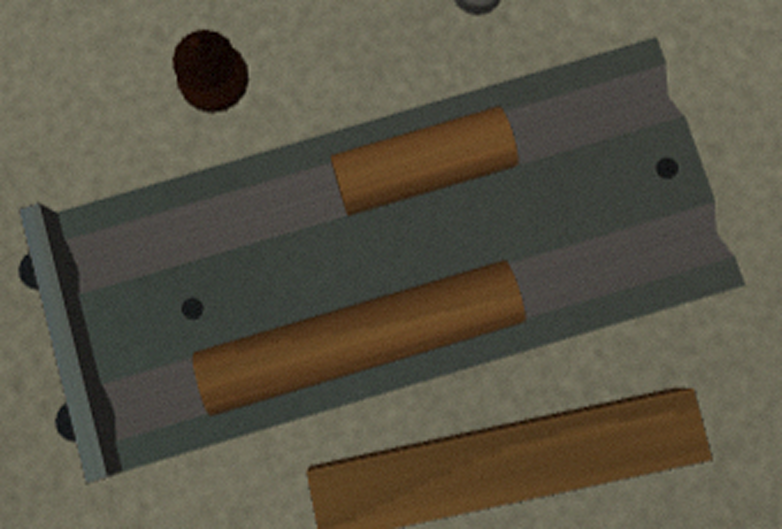

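The jig's +x points at a yaw of about 106.5°. The blank has roughly 55 mm to travel, and its rear end is at about (0.498, 0.027). I'll shut the fingers, move behind the rear end while high, and turn the tool so its x lies along the groove.

servo_tool --targets '[[0,[0.06,-0.1,0],[0,0,-0.012]],[0,[0.15,-0.25,0],[0,0,-0.034]],[0,[0.27,-0.45,0],[0,0,-0.056]],[0,[0.39,-0.65,0],[0,0,-0.08]],[0,[0.51,-0.85,0],[0,0,-0.1]],[0,[0.58,-0.97,0],[0,0,-0.12]],[0,[0.6,-1,0],[0,0,-0.137]],[0,[0.6,-1,0],[0,0,-0.137]]]' --squeeze 40

```text
t: 0.9
position: [0.3367, 0.2773, 0.2416]
eef_rot: [-179.9, -0.0, 106.2]
force: [-0.5, 0.1, 0.5]
finger_gap: 0.0006
```

servo_tool --targets '[[0,[0.06,-0.1,0],[0,0,0]],[0,[0.15,-0.25,0],[0,0,0]],[0,[0.27,-0.45,0],[0,0,0]],[0,[0.39,-0.65,0],[0,0,0]],[0,[0.51,-0.85,0],[0,0,0]],[0,[0.58,-0.97,0],[0,0,0]],[0,[0.6,-1,0],[0,0,0]],[0,[0.6,-1,0],[0,0,0]]]'

```text
t: 1.7
position: [0.4567, 0.0776, 0.2413]
eef_rot: [-179.9, -0.0, 106.2]
force: [0.2, -0.0, -0.1]
finger_gap: -0.0001
```

servo_tool --targets '[[0,[0.08,-0.14,0],[0,0,0]],[0,[0.18,-0.32,0],[0,0,0]],[0,[0.25,-0.45,0],[0,0,0]],[0,[0.27,-0.48,-0.05],[0,0,0]],[0,[0.27,-0.48,-0.2],[0,0,0]],[0,[0.27,-0.48,-0.4],[0,0,0]],[0,[0.27,-0.48,-0.58],[0,0,0]],[0,[0.27,-0.48,-0.68],[0,0,0]],[0,[0.27,-0.48,-0.7],[0,0,0]],[0,[0.27,-0.48,-0.7],[0,0,0]]]'

```text
t: 2.7
position: [0.5104, -0.017, 0.1014]
eef_rot: [-179.8, -0.1, 106.4]
force: [-0.1, -0.4, 0.3]
finger_gap: -0.0003
```

```bash
python3 - <<'E'
from h import *
for n in("scene","top"):
    im=cv2.cvtColor(imaging.read_camera(n),cv2.COLOR_RGB2BGR)
    s=sense(); 
    cv2.imwrite(f"pics/{n}1.png",im)
    print(proj(n,[s["position"],[0.4976,0.0269,.0555],[.511,-.018,.05]]).round(0).tolist())
print(s["position"],s["force"])
a=cv2.imread("pics/scene1.png")[150:370,120:450];b=cv2.imread("pics/top1.png")[150:370,220:550]
cv2.imwrite("pics/both1.png",cv2.resize(np.hstack([a,b]),None,fx=1.2,fy=1.2,interpolation=cv2.INTER_CUBIC))
E
```

```text
[[226.0, 228.0], [258.0, 245.0], [230.0, 259.0]]
[[446.0, 283.0], [404.0, 297.0], [438.0, 287.0]]
[ 0.51116908 -0.01771277  0.10256717] [ 0.97531597 -0.04417732 -0.03634724]
```

View pics/both1.png

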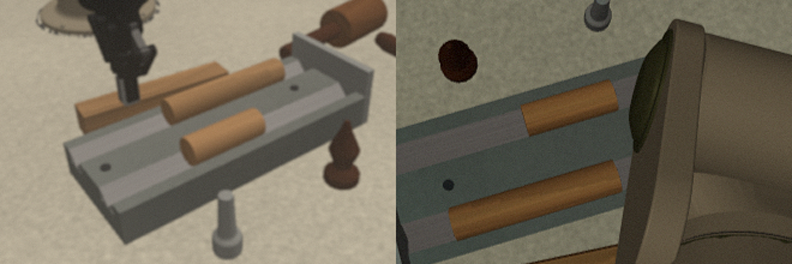

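In the scene view the shut fingertips are at about pixel (228,233), over the near groove and behind the blank's rear end. The top view is partly blocked by the arm, but neither blank has moved. Descending.

servo_tool --targets '[[0,[0,0,-0.05],[0,0,0]],[0,[0,0,-0.12],[0,0,0]],[0,[0,0,-0.18],[0,0,0]],[0,[0,0,-0.2],[0,0,0]],[0,[0,0,-0.2],[0,0,0]]]'

```text
t: 3.3
position: [0.511, -0.0177, 0.0622]
eef_rot: [-179.9, -0.0, 106.3]
force: [-0.5, 0.1, -0.2]
finger_gap: -0.0004
```

servo_tool --targets '[[0,[-0.007,0.024,0],[0,0,0]],[0,[-0.014,0.048,0],[0,0,0]],[0,[-0.021,0.072,0],[0,0,0]],[0,[-0.028,0.096,0],[0,0,0]],[0,[-0.035,0.12,0],[0,0,0]],[0,[-0.042,0.144,0],[0,0,0]],[0,[-0.049,0.168,0],[0,0,0]],[0,[-0.056,0.192,0],[0,0,0]],[0,[-0.063,0.216,0],[0,0,0]],[0,[-0.07,0.24,0],[0,0,0]]]'

```text
t: 4.3
position: [0.4969, 0.0306, 0.0622]
eef_rot: [-179.9, 0.0, 106.3]
force: [0.1, -1.9, 0.4]
finger_gap: -0.0003
```

```bash
python3 - <<'E'
from h import *
ims=[cv2.cvtColor(imaging.read_camera(n),cv2.COLOR_RGB2BGR) for n in("scene","top")]
print(sense()["position"],sense()["force"])
cv2.imwrite("pics/both2.png",cv2.resize(np.hstack([ims[0][150:370,120:450],ims[1][190:410,180:510]]),None,fx=1.2,fy=1.2,interpolation=cv2.INTER_CUBIC))
E
```

```text
[0.49684125 0.03091044 0.06216143] [-0.32151983 -0.53693806 -0.38083803]
```

View pics/both2.png

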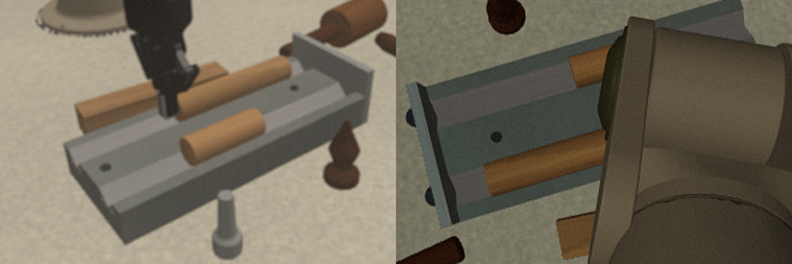

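The fingers are against the blank's rear end and it's sliding in its groove, with about 40 mm left. The short blank hasn't been touched. I'll push 30 mm more, then continue slowly while watching the force.

servo_tool --targets '[[0,[-0.006,0.02,0],[0,0,0]],[0,[-0.012,0.04,0],[0,0,0]],[0,[-0.018,0.06,0],[0,0,0]],[0,[-0.024,0.08,0],[0,0,0]],[0,[-0.03,0.1,0],[0,0,0]],[0,[-0.035,0.118,0],[0,0,0]],[0,[-0.04,0.133,0],[0,0,0]],[0,[-0.043,0.144,0],[0,0,0]]]'

```text
t: 5.2
position: [0.4881, 0.06, 0.0621]
eef_rot: [-179.9, -0.0, 106.3]
force: [-0.7, -1.5, 0.7]
finger_gap: 0.0002
```

servo_tool --targets '[[0,[-0.003,0.01,0],[0,0,0]],[0,[-0.006,0.02,0],[0,0,0]],[0,[-0.009,0.03,0],[0,0,0]]]'

```text
t: 5.5
position: [0.4863, 0.0661, 0.0622]
eef_rot: [-179.9, -0.0, 106.3]
force: [-0.1, -1.9, 0.5]
finger_gap: 0.0004
```

```bash
python3 - <<'E'
from h import *
ims=[cv2.cvtColor(imaging.read_camera(n),cv2.COLOR_RGB2BGR) for n in("scene","top")]
print(sense()["position"],sense()["force"])
cv2.imwrite("pics/both3.png",cv2.resize(np.hstack([ims[0][170:290,270:450],ims[1][270:390,180:360]]),None,fx=2.2,fy=2.2,interpolation=cv2.INTER_CUBIC))
E
```

```text
[0.48624319 0.06624681 0.06214085] [-0.87580667  0.37207671 -0.5108214 ]
```

View pics/both3.png

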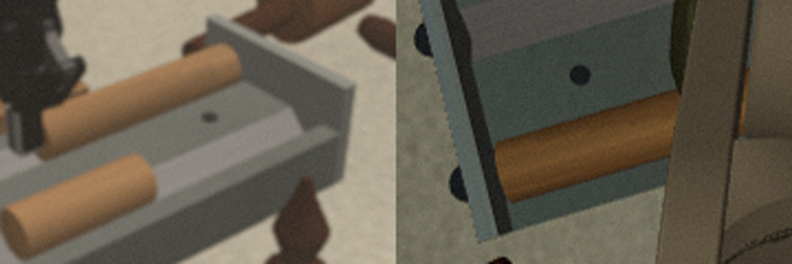

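The blank's front end is close to the plate. In the top view the front end, at about (226,345) full-frame, lies almost on the dark inner-face strip. I'll make slow 1 mm steps and watch for the force to rise.

servo_tool --targets '[[0,[-0.0014,0.005,0],[0,0,0]],[0,[-0.0028,0.01,0],[0,0,0]],[0,[-0.0042,0.015,0],[0,0,0]]]'

```text
t: 5.9
position: [0.4854, 0.0693, 0.0621]
eef_rot: [-179.9, -0.0, 106.3]
force: [-0.8, -2.6, -0.1]
finger_gap: -0.0
```

servo_tool --targets '[[0,[-0.0014,0.005,0],[0,0,0]],[0,[-0.0028,0.01,0],[0,0,0]]]'

```text
t: 6.1
position: [0.4849, 0.0711, 0.0622]
eef_rot: [-179.9, -0.0, 106.4]
force: [1.0, -9.9, 0.4]
finger_gap: -0.0005
```

The force rose from about 2 N to 10 N, which fits the blank touching the plate. I'll hold for one period, then check.

servo_tool --targets '[[0,[-0.0008,0.003,0],[0,0,0]],[0,[-0.0008,0.003,0],[0,0,0]]]'

```text
t: 6.3
position: [0.4849, 0.0711, 0.0622]
eef_rot: [-179.9, 0.1, 106.4]
force: [0.6, -6.2, 0.2]
finger_gap: -0.0002
```

servo_tool --targets '[[0,[0.006,-0.02,0],[0,0,0]],[0,[0.02,-0.07,0],[0,0,0]],[0,[0.04,-0.14,0],[0,0,0]],[0,[0.06,-0.2,0.05],[0,0,0]],[0,[0.06,-0.2,0.2],[0,0,0]],[0,[0.06,-0.2,0.4],[0,0,0]],[0,[0.06,-0.2,0.6],[0,0,0]],[0,[0.06,-0.2,0.7],[0,0,0]],[0,[0.06,-0.2,0.7],[0,0,0]]]'

```text
t: 7.2
position: [0.4983, 0.0301, 0.2058]
eef_rot: [179.7, 0.2, 106.3]
force: [-0.0, 0.6, -0.4]
finger_gap: 0.0001
```

servo_tool --targets '[[0,[0,-0.1,0.05],[0,0,0]],[0,[0,-0.3,0.1],[0,0,0]],[0,[0,-0.5,0.2],[0,0,0]],[0,[0,-0.7,0.2],[0,0,0]],[0,[0,-0.85,0.2],[0,0,0]],[0,[0,-0.9,0.2],[0,0,0]],[0,[0,-0.9,0.2],[0,0,0]]]'

```text
t: 7.9
position: [0.4979, -0.1509, 0.245]
eef_rot: [179.8, 0.2, 106.2]
force: [0.7, 0.4, 1.3]
finger_gap: -0.0001
```

```bash
python3 - <<'E'
from h import *
ims=[cv2.cvtColor(imaging.read_camera(n),cv2.COLOR_RGB2BGR) for n in("scene","top")]
print(sense()["t"],sense()["position"],sense()["force"])
cv2.imwrite("pics/both4.png",cv2.resize(np.hstack([ims[0][150:370,120:450],ims[1][190:410,180:510]]),None,fx=1.2,fy=1.2,interpolation=cv2.INTER_CUBIC))
im=ims[1]; hsv=cv2.cvtColor(im,cv2.COLOR_BGR2HSV)
m=cv2.inRange(hsv,(5,90,70),(20,255,255)); m[:190]=0;m[:,:215]=0
cs,_=cv2.findContours(m,cv2.RETR_EXTERNAL,cv2.CHAIN_APPROX_NONE)
u=np.array([-.284,.959])
for c in cs:
    if cv2.contourArea(c)>1000:
        b=cv2.boxPoints(cv2.minAreaRect(c)); X=cast("top",b,.0555)[:,:2]; print(cv2.contourArea(c),b.round(1).tolist(),X.mean(0).round(4),"along u",(X@u).round(4),"n",(X.mean(0)@[-.959,-.284]).round(4))
print("stop u",(cast("top",[(197.4,259),(226,378)],.084)[:,:2]@u).round(4))
E
```

```text
8.0 [ 0.49818704 -0.14905874  0.24539631] [0.2618786  0.71787022 0.83678638]
5401.0 [[312.29998779296875, 374.6000061035156], [482.6000061035156, 338.1000061035156], [489.3999938964844, 369.79998779296875], [319.1000061035156, 406.29998779296875]] [0.4048 0.032 ] along u [ 0.0221 -0.1941 -0.1896  0.0242] n -0.3973
3519.5 [[218.60000610351562, 337.1000061035156], [359.1000061035156, 295.79998779296875], [366.6000061035156, 321.20001220703125], [226.10000610351562, 362.5]] [0.4557 0.1671] along u [ 0.1237 -0.0612 -0.0612  0.122 ] n -0.4845
1818.0 [[322.79998779296875, 237.60000610351562], [398.8999938964844, 215.1999969482422], [405.8999938964844, 239.0], [329.79998779296875, 261.3999938964844]] [0.5727 0.0769] along u [-0.0372 -0.1409 -0.1402 -0.0374] n -0.571
stop u [0.1204 0.1202]
```

View pics/both4.png

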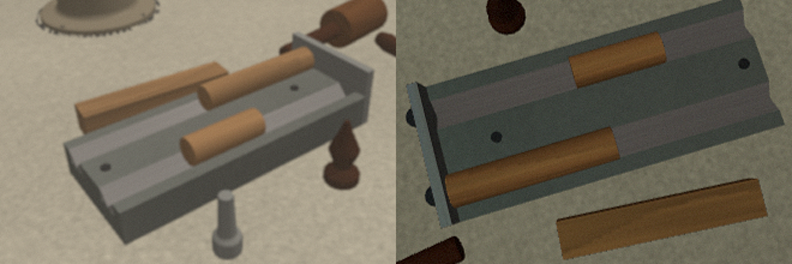

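Both views show the long blank seated in its groove with its front end at the plate: about 0.121 m along the groove, against 0.120 m for the plate. The short blank hasn't shifted by even a pixel. Handing in.

```bash
python3 -c "
from plant import manip
print(manip.close_job())"
```

```text
the job is handed in; nothing more can be done
None
```

I pushed the long blank about 56 mm along the near groove, using the shut fingertips behind its rear end, until it touched the stop plate. I then backed the arm off and handed the job in at about 8 s; no verdict is reported.

- **Contact:** the force rose from about 2 N while sliding to about 10 N at the plate, and stayed at about 6 N while held.
- **Long blank:** the last images put its front end at the plate within the measurement error of about 2 mm. It is still lying in its groove, in line with it.
- **Short blank:** its outline moved by less than half a pixel.
- **Disagreement:** the blank's outline reads 2–3 mm past the plate's edge. The outline box measures the blank about 4–5 mm too long, which accounts for that. No check failed.

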